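# Seat the marble rod and clamp it through the guard window

### The arm

A 7-joint arm with a two-finger parallel gripper is mounted at the origin on the work surface. World frame = base frame: x ahead of the robot, y to its left, z up, the work surface at z = 0. Lengths are in m, angles in rad, forces in N, time in s.
With the tool pointing down it reaches from about 0.425 to 0.925 m from the base axis. Payload 6.8 kg.
Tool frame: the origin (TCP) lies at the very end of the fingers, on their centre line; the grasp point (between the pads) lies 19 mm behind it; z points along the fingers, y is the line along which they close (so a half turn about z gives the same grasp; the last joint's range is limited). The gripper opens to 85 mm and grips with 20 to 120 N. Pads are 22 mm wide; open, the fingers measure 114 mm over their backs; the gripper's body (76 mm by 85 mm) begins 54 mm behind the grasp point. The pads swing forward as they close: fully open they stand 13 mm farther back than shut.
Start: joints at [1.235, 0.477, 0.022, 1.555, -0.011, 1.109, -0.083], TCP at [0.152, -0.658, 0.231] pointing down, gripper open.
Joint ranges: [-2.96, 2.96], [-0.34, 2.1], [-1.41, 1.46], [0.24, 2.44], [-1.37, 4.51], [0.17, 1.92], [-2.96, 2.96]. Speed limits (rad/s): [2.39, 2.39, 3.14, 3.14, 3.14, 3.14, 3.14].

### API

Orientations are given as a rotation vector (axis times angle).
In Python, from bench import sensors, viewer, workorder, find_in, place_of gives the robot as it stands.
- The arm moves only by the tool drive_tool, never from a script. Its argument "plan" is a list of rows, each a list of 5 numbers: the opening, from 0 (shut) to 1 (fully open), then the shift along the world's x, y, z in mm, then the turn about the world's z in rad. In form: [[claw, tx, ty, tz, twist], ...]. A call has 1 to 12 rows; each row shifts and turns the commanded pose from where the row before left it; what a row does not reach is not made up. A row lasts 1/12 s, in which the tool goes at most 41.7 mm and 7.16 degrees, less where a joint would pass 70% of its speed; a pose out of reach is approached as far as the arm can. A call with a gripper value outside its range is refused whole. The fingers move at their own pace and stop on an object; "force" is the grip in N (left out, the last holds). Time passes only in rows, so rows that do not move let the fingers close. It gives the time, the measured TCP pose, the force and the opening at its end, in the units of the state.
- sensors.sense(): the state, without advancing time (a new reading comes with each control period).
- viewer.grab_frame(name): name is "scene" or "top"; returns a dict with "image" (384x512x3 uint8, blue, green, red), "fovy" (degrees; the focal length in pixels is half the picture's height over the tangent of half this angle, whatever the lens; pixels are square), "cx", "cy" (the principal point, pixels), "dist" ([k1, k2, p1, p2, k3] as OpenCV has them; the pictures are not rectified), "xyz" and "orientation" of the camera in the world. Camera axes: x right, y up, looking along -z (the intrinsics and any distortion apply to the point x, -y, -z); pixel columns grow to the right and rows downward; lengths in m; the calibration is good to about 2 mm. A picture is of the moment at which its call begins. There is no depth.
- workorder.finish_job(): hands the job in, once; it reports no verdict.
Trained networks look in the newest picture that a camera, given by its name, has taken for a name from the list of things; names that differ only in an ending like _2 or _b are one class to them, and where a whole thing is asked for, a point or a joint stands for the part that bears it (a point fixed in the world has none). Each returns a list of dicts, best first, with "conf" (0 to 1); they miss things now and then, are a little off and sometimes report something else, mostly with a low value. They report only what shows in the picture. A call takes as long as a camera call. They do not tell look-alikes from the thing itself.
- find_in(label, camera): "box" ([left, top, right, bottom] in pixels, round what is visible of it).
- place_of(label, camera): "uv" ([column, row] in pixels: a listed point, or the origin of a listed thing).
The state is a dict: "t": time; "qpos": joint angles; "qd": joint speeds; "joint_torque": joint torques, N m; "ee_pos": TCP position; "orientation": TCP orientation; "wrist_force": force on the tool from outside, world axes, zero at the start; "ft_torque": the same for the moment, N m; "opening": opening from 0.0 (shut) to 1.0 (fully open).
Only numpy, scipy, OpenCV 4.12 (cv2) and the standard library are available. Lean on these libraries where they do the work, as an engineer would, in place of code of your own. Each camera call takes 0.05 s, during which the arm holds its last target. There are 200 camera calls.

### The job

Set up the marble rod for cutting, using only the fingertips: push it along its channel on the cutter until its far end is fully home against the end stop, then reach down through the open window in the guard and press the toggle clamp's lever all the way down, so that the clamp's rubber foot holds the rod. Take the hand out again; never touch the guard or its window frame, do not lift the rod, and leave the other things on the table and on the cutter where they are.

Things in the scene. Friction and masses are not known exactly. Their poses are not given: they have to be found in the camera images.
- cutter: bench cutter for stone rods, fixed: grey base 300 mm (x) by 300 mm (y -130 to 170), top z = 33; steel bed along x, 56 wide, centre y = -60, top z = 45; cutting head over its far end (x 75 to 120, y -125 to 5, up to z = 250). Origin: on the table, mid-length of the base; x along the bed away from the robot, y left, z up. 'Cutter frame' below means mm in these axes
- rod: loose marble rod, 210 x 20 x 20 mm, about 0.23 kg, lying along x in the channel on the bed between two guide rails 23 mm apart, 6 mm high (from x = -70 to 110 in the cutter frame; nearer the robot the bed is free). Origin: centre of its underside, x along the rod to the far end
- rod_near_end (a point): centre of the rod's end face on the robot's side, 10 mm above the bed: the face to push, in +x of the cutter. When the rod is home it lies at x = -85 in the cutter frame, 45 mm out in front of the guard
- rod_far_end (a point): centre of the rod's other end face, 10 mm above the bed. It starts 25 to 50 mm short of the end stop
- stop_face (a point): on the near face of the rigid steel end stop (40 mm wide, 26 mm high), on the channel's centre line, 10 mm above the bed, axes as the cutter's. The rod is home when its far end meets this point
- guard: fixed guard over the clamp, not to be touched: dark steel frame bars 10 mm wide, 8 mm high, with clear plastic roof and walls; in the cutter frame x -40 to 75, y -110 to 155, top z = 120, standing on the base. Its frame is the cutter frame. The rod comes out under its near side
- window (a point): centre of the open window in the guard's roof, at the height of the top of its bars (z = 120 in the cutter frame): free opening 95 mm in the cutter's x by 90 mm in its y, right over the lever's grip
- clamp_lever (a joint): angle of the toggle clamp's lever, rad: 0 = fully down on its stop (clamped), more = raised; starts at 0.22 to 0.32, stays where it is left. About 3.5 N at the grip moves it, 6 N as the foot meets the rod. Hinge along the cutter's x at y = 15, z = 75 (cutter frame), lever points to +y; black round grip 16 mm thick, 42 to 106 mm from the hinge
- lever_grip (a point): point on the upper side of the lever's grip, 85 mm from its hinge, to be pressed straight down through the window; it moves with the lever and lies at x = 17.5, y = 100, z = 83 in the cutter frame when fully down, 37 mm below the top of the window
- clamp_arm: the clamp's steel arm, pointing to the cutter's -y over the rod, coupled to the lever: it comes down with the lever, 0.8 rad per rad. At its end a sprung rubber foot, 18 mm across, that presses on the rod's top with about 4 N when the lever is fully down. Origin: its hinge at x = 17.5, y = 0, z = 85 in the cutter frame
- tub_white: bystander: white plastic tub of stone tesserae, 80 mm wide, 55 mm high, right of the cutter; origin under its centre
- tub_clear: bystander: clear plastic tub of gold and blue tesserae, 88 mm wide, 50 mm high, right of the cutter; origin under its centre
- offcut: bystander: short marble offcut 46 x 20 x 20 mm lying on the cutter's base left of the bed, near the robot; origin: centre of its underside
- spare_rod: bystander: terracotta-coloured stone rod 160 x 20 x 20 mm lying on the table left of the cutter; origin: centre of its underside
- nippers: bystander: hand nippers 170 mm long, 18 mm high, lying on the table at the left; origin under the pivot
- punnet: bystander: black plastic tray of stones, 140 x 190 x 45 mm, on the table at the right; origin under its centre
- glue_pot: bystander: white jar with a grey lid, 66 mm wide, 85 mm high, on the table at the left; origin under its centre
Not all that is in view belongs to the job. Of the things that look like the rod, the smaller one is meant.

How it is judged:
On the way, in this order (a step that is already met when the one before it is completed fails the run):
1. the rod is home against the end stop while the clamp is still open (x of rod_far_end in the frame of stop_face above -0.003 m and y of rod_far_end in the frame of stop_face between -0.004 and 0.004 m and z of rod_far_end in the frame of stop_face below 0.003 m and value of joint clamp_lever above 0.18 rad), for 0.1 s.
2. the lever is fully down and the foot presses on the rod (value of joint clamp_lever below 0.035 rad and contact force between clamp_arm and rod above 1.5 N), for 0.1 s.
At the end, for the whole second after the job is handed in: The rod lies in its channel with its far end within 3 mm of the end stop (4 mm sideways), at rest; the clamp lever is within 0.035 rad of fully down and the foot presses on the rod with more than 1.5 N; the robot is clear (all of step 2 and x of rod_far_end in the frame of stop_face above -0.003 m and y of rod_far_end in the frame of stop_face between -0.004 and 0.004 m and z of rod_far_end in the frame of stop_face below 0.003 m and linear speed of rod below 0.01 m/s); the robot touches nothing.
It fails at once if the robot touches the guard or its window frame (contact force between any of the fingers, the arm and guard above 0.3 N).
It fails at once if the rod is lifted or tipped (z of rod in the frame of cutter above 0.051 m or angle between rod's own z axis and vertical above 0.06 rad).
It fails at once if one of the other things is moved by more than 20 mm (distance of any of tub_white, tub_clear, offcut, spare_rod, nippers, punnet, glue_pot from where it was at the start of the episode above 0.02 m).
It also fails if it takes over 45 s, if anything falls off the work surface, if the arm or the gripper's body presses on something with over 40 N, if the wrist force passes 120 N, or if a joint passes its speed limit or range.

## Working session

There is one attempt and no reset: what is moved stays moved. The work goes in short steps, Python scripts to look and compute and a tool call to move; the robot and the scene stay as the last step left them, time stands still between calls to the robot, and variables do not carry over. Pictures are saved under pics/ and viewed, on a budget of 10 in all, crops included, one or two more only if the job needs it, and the job is handed in when it is done.

Besides the shell and the picture viewer there is one more tool, called after "Request:" in YAML: its name, and indented under it one key for each argument. drive_tool: Moves the arm, as the interface text tells. Its arguments: {"type":"object","properties":{"plan":{"type":"array","items":{"type":"array","items":{"type":"number"}}},"force":{"type":"number"}},"required":["plan"]}

```bash
mkdir -p pics; cat > h.py <<'E'
import numpy as np, cv2
from scipy.spatial.transform import Rotation as R
from bench import sensors, viewer, workorder, find_in, place_of
def cam(f):
    h=f["image"].shape[0]; fl=h/2/np.tan(np.radians(f["fovy"])/2)
    K=np.array([[fl,0,f["cx"]],[0,fl,f["cy"]],[0,0,1.]])
    o=np.array(f["orientation"]); Rw=R.from_rotvec(o).as_matrix() if o.size==3 else None
    M=Rw@np.diag([1,-1,-1.])   # cv cam -> world
    return K,np.array(f["dist"],float),M,np.array(f["xyz"])
def ray(f,uv):
    K,d,M,c=cam(f); p=cv2.undistortPoints(np.array([[uv]],float),K,d)[0,0]
    return c, M@np.array([p[0],p[1],1.])
def on_z(f,uv,z):
    c,r=ray(f,uv); return c+r*(z-c[2])/r[2]
def proj(f,P):
    K,d,M,c=cam(f); P=np.atleast_2d(P).astype(float)
    return cv2.projectPoints(P,cv2.Rodrigues(M.T)[0],-M.T@c,K,d)[0][:,0]
E
python3 - <<'E'
from h import *
s=sensors.sense(); print({k:np.round(v,3) for k,v in s.items()})
for n in("scene","top"):
    f=viewer.grab_frame(n); cv2.imwrite(f"pics/{n}0.png",f["image"])
    print(n,{k:np.round(v,3) for k,v in f.items() if k!="image"})
    for l in "rod_near_end rod_far_end stop_face window lever_grip clamp_lever clamp_arm cutter guard rod offcut spare_rod tub_white tub_clear nippers punnet glue_pot".split():
        print(l,[(np.round(x["uv"]),round(x["conf"],2)) for x in place_of(l,n)[:3]], [(np.round(x["box"]),round(x["conf"],2)) for x in find_in(l,n)[:3]])
E
```

```text
{'t': np.float64(0.0), 'qpos': array([ 1.235,  0.478,  0.022,  1.556, -0.011,  1.109, -0.083]), 'qd': array([-0.002,  0.001,  0.001,  0.   , -0.001,  0.   ,  0.001]), 'joint_torque': array([-1.0000e-03, -5.9645e+01,  1.6080e+00, -2.8120e+01,  1.2000e-02,
        9.0000e-03,  0.0000e+00]), 'ee_pos': array([ 0.152, -0.657,  0.23 ]), 'orientation': array([-3.119e+00, -3.570e-01,  1.000e-03]), 'wrist_force': array([ 0.765, -0.32 , -0.959]), 'ft_torque': array([-0.015, -0.013, -0.02 ]), 'opening': np.float64(1.001)}
scene {'fovy': np.float64(56.429), 'cx': np.float64(254.233), 'cy': np.float64(199.075), 'dist': array([-0.028,  0.   ,  0.   ,  0.   ,  0.   ]), 'xyz': array([1.178, 0.236, 0.959]), 'orientation': array([0.485, 0.691, 1.859])}
rod_near_end [(array([205., 165.]), 0.82), (array([226., 201.]), 0.49)] [(array([203., 119., 229., 172.]), 0.9), (array([215., 198., 228., 211.]), 0.55)]
rod_far_end [(array([154., 244.]), 0.7), (array([226., 118.]), 0.62)] [(array([206., 117., 230., 170.]), 0.76), (array([219., 198., 226., 212.]), 0.44)]
stop_face [(array([184., 259.]), 0.96), (array([265., 227.]), 0.67)] [(array([155., 197., 286., 305.]), 0.9), (array([187., 204., 271., 279.]), 0.6)]
window [(array([246., 239.]), 0.71)] [(array([184., 203., 273., 275.]), 0.67)]
lever_grip [(array([245., 239.]), 0.7)] []Traceback (most recent call last):
  File "<stdin>", line 7, in <module>
ValueError: it knows: clamp_arm, cutter, glue_pot, guard, lever_grip, nippers, offcut, punnet, rod, rod_far_end, rod_near_end, spare_rod, stop_face, tub_clear, tub_white, window
```

```bash
python3 - <<'E'
from h import *
for n in("scene","top"):
    f=viewer.grab_frame(n); cv2.imwrite(f"pics/{n}1.png",cv2.resize(f["image"],None,fx=1.5,fy=1.5,interpolation=cv2.INTER_CUBIC))
    print(n,{k:np.round(v,3) for k,v in f.items() if k!="image"})
    for l in "rod_near_end rod_far_end stop_face window lever_grip clamp_arm cutter guard rod offcut spare_rod".split():
        print(l,[(np.round(x["uv"],1),round(x["conf"],2)) for x in place_of(l,n)[:3]], [(np.round(x["box"]),round(x["conf"],2)) for x in find_in(l,n)[:2]])
E
```

```text
scene {'fovy': np.float64(56.429), 'cx': np.float64(254.233), 'cy': np.float64(199.075), 'dist': array([-0.028,  0.   ,  0.   ,  0.   ,  0.   ]), 'xyz': array([1.178, 0.236, 0.959]), 'orientation': array([0.485, 0.691, 1.859])}
rod_near_end [(array([205.2, 163.9]), 0.8), (array([227. , 199.5]), 0.52)] [(array([202., 116., 227., 171.]), 0.88)]
rod_far_end [(array([225.2, 118.3]), 0.83), (array([221.6, 247.8]), 0.44)] [(array([205., 116., 231., 169.]), 0.97), (array([184., 207., 271., 272.]), 0.72)]
stop_face [(array([185.2, 260.8]), 0.74)] [(array([152., 196., 286., 307.]), 0.72), (array([234., 242., 256., 248.]), 0.56)]
window [(array([247. , 238.5]), 0.56), (array([220.1, 246. ]), 0.39)] [(array([189., 204., 274., 277.]), 0.97)]
lever_grip [(array([244.8, 238. ]), 0.7)] [(array([231., 233., 257., 248.]), 0.43)]
clamp_arm [(array([180.2, 216.2]), 0.22)] [(array([214., 200., 226., 212.]), 0.47)]
cutter [(array([219.3, 244.1]), 0.88)] [(array([150., 200., 288., 304.]), 0.55), (array([260., 220., 265., 227.]), 0.17)]
guard [(array([218.5, 244.3]), 0.83), (array([248.6, 238.3]), 0.39)] [
[... 1026 characters left out ...]
0.]), 0.6)]
lever_grip [(array([241.4, 138.4]), 0.51)] []
clamp_arm [(array([125.8, 195.8]), 0.55), (array([210.4, 155.5]), 0.4)] []
cutter [(array([268.7, 151.5]), 0.95)] [(array([217.,  96., 319., 195.]), 0.74), (array([346., 155., 409., 202.]), 0.65)]
guard [(array([267.9, 152.7]), 0.77), (array([325.6, 127.5]), 0.5), (array([124.4, 192.1]), 0.22)] [(array([219., 124., 306., 160.]), 0.6)]
rod [(array([321.5, 164.3]), 0.75), (array([340.6, 277.8]), 0.71), (array([287.4, 155.2]), 0.5)] [(array([326., 234., 352., 325.]), 0.71), (array([282., 158., 292., 192.]), 0.62)]
offcut [(array([238. , 177.2]), 0.58)] []
spare_rod [(array([208.4, 155. ]), 0.53)] [(array([205., 133., 211., 178.]), 0.59)]
```

View pics/scene1.png

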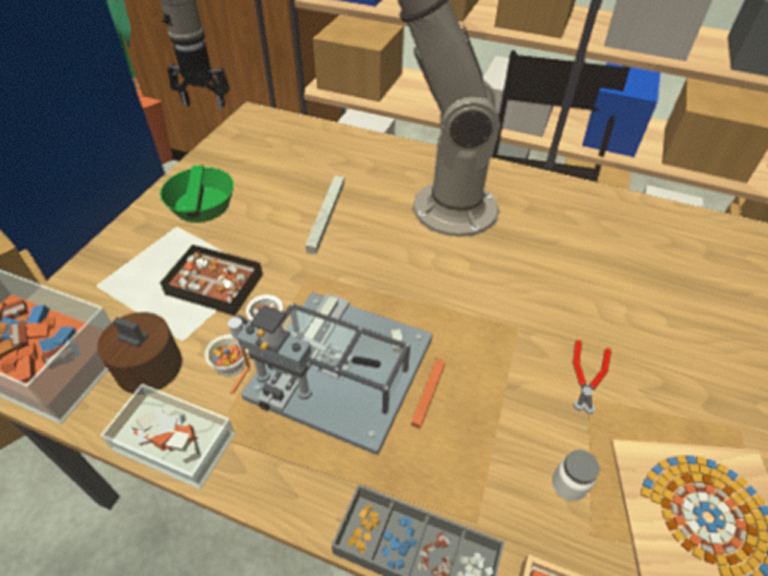

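View pics/top1.png

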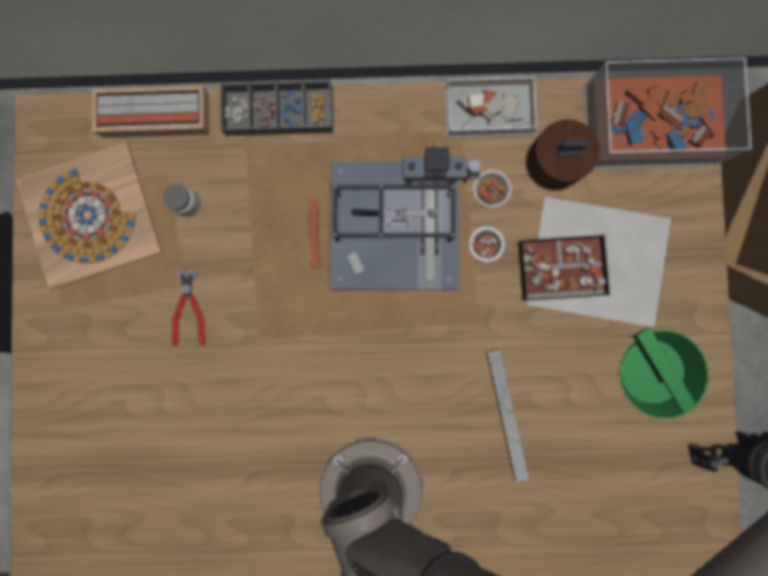

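```bash
python3 - <<'E'
from h import *
f=viewer.grab_frame("top"); cv2.imwrite("pics/topc.png",cv2.resize(f["image"][90:206,205:335],None,fx=5,fy=5,interpolation=cv2.INTER_CUBIC))
f2=viewer.grab_frame("scene"); cv2.imwrite("pics/scc.png",cv2.resize(f2["image"][190:310,145:300],None,fx=5,fy=5,interpolation=cv2.INTER_CUBIC))
for p in [(220,109),(306,109),(306,193.5),(220,193.5)]: print(on_z(f,p,.033).round(4))
E
```

```text
[0.7603 0.0757 0.033 ]
[ 0.7519 -0.2248  0.033 ]
[ 0.4568 -0.2154  0.033 ]
[0.464  0.0815 0.033 ]
```

View pics/topc.png

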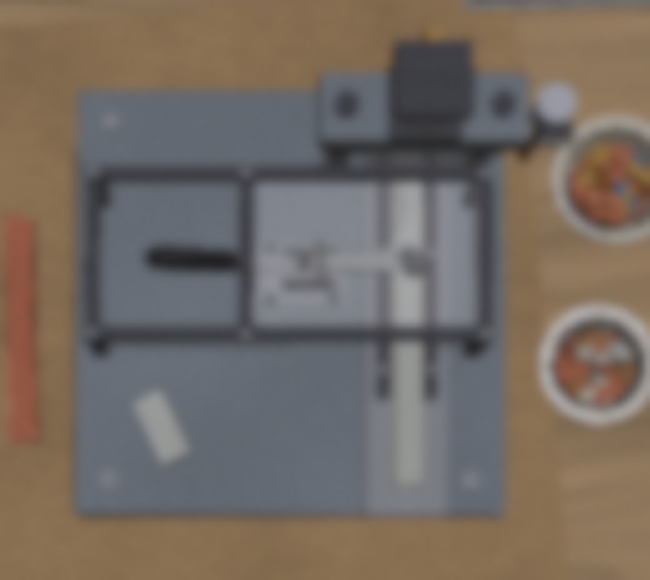

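View pics/scc.png

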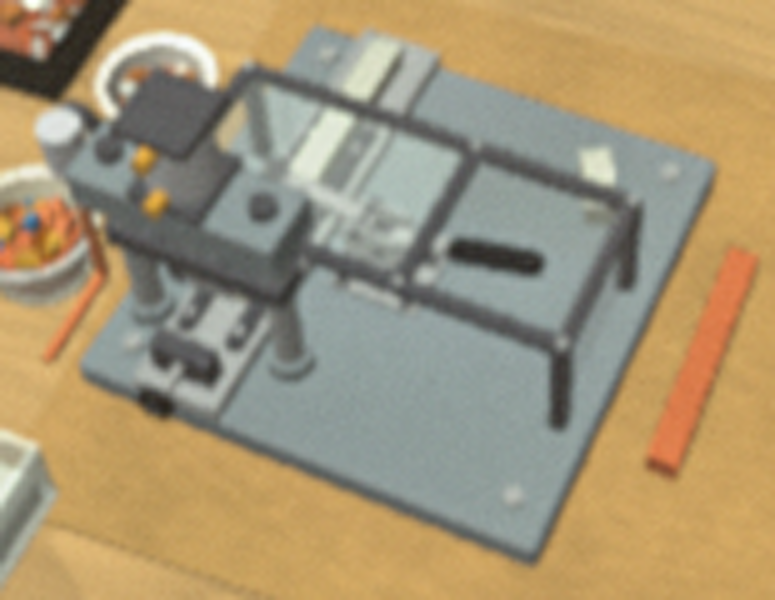

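```bash
cat > fit.py <<'E'
from h import *
from scipy.optimize import least_squares
f=viewer.grab_frame("top"); g=viewer.grab_frame("scene")
T=[((77,93),(150,170,33)),((78,514),(-150,170,33)),((503,514),(-150,-130,33)),((91,170),(75,155,120)),((493,170),(75,-110,120)),((493,341),(-40,-110,120)),((88,340),(-40,155,120))]
S=[((320,28),(-150,-130,33)),((715,160),(-150,170,33)),((537,549),(150,170,33)),((85,368),(150,-130,33)),((638,196),(-40,155,120)),((562,346),(75,155,120)),((250,66),(-40,-110,120))]
def px(c,o): return (np.array(c,float)+.5)/5-.5+o
ut=px([a for a,_ in T],(205,90)); us=px([a for a,_ in S],(145,190))
Pt=np.array([b for _,b in T])/1e3; Ps=np.array([b for _,b in S])/1e3
def W(p,P): return R.from_euler("z",p[2]).apply(P)+[p[0],p[1],0]
def res(p,w=(1,1)): return np.r_[w[0]*(proj(f,W(p,Pt))-ut).ravel(),w[1]*(proj(g,W(p,Ps))-us).ravel()]
if __name__=="__main__":
    for w in((1,1),(1,0),(0,1)):
        s=least_squares(res,[.61,-.07,-.02],args=(w,),loss="soft_l1"); print(w,s.x.round(4),res(s.x).reshape(-1,2).round(1).tolist() if w==(1,1) else "")
        if w==(1,1): p=s.x
    for n,P in dict(window=(17.5,100,120),home_near=(-85,-60,55),stop=(125,-60,55),grip=(17.5,100,83)).items(): print(n,W(p,np.array(P)/1e3).round(4))
    inv=lambda q: R.from_euler("z",-p[2]).apply(q-[p[0],p[1],0])*1e3
    for c in((409,487),(396,487),(423,487)): print("rod near top edge, cutter mm",inv(on_z(f,px(c,(205,90)),.065)).round(1))
    for c in((147,257),(240,258)): print("lever",inv(on_z(f,px(c,(205,90)),.1)).round(1))
    for c in((452,258),(541,260)): print("lever sc",inv(on_z(g,px(c,(145,190)),.1)).round(1))
    for c in((355,95),(393,108)): print("rod near sc z65",inv(on_z(g,px(c,(145,190)),.065)).round(1))
    np.save("p.npy",p)
E
python3 fit.py
```

```text
(1, 1) [ 0.6117 -0.0899 -0.0234] [[-0.3, -0.7], [-0.8, 0.6], [1.1, 0.6], [-1.1, -0.6], [-0.1, -0.9], [0.2, 0.0], [-0.6, 0.4], [-1.7, -1.4], [0.5, -0.4], [-0.3, 0.5], [-2.3, -1.1], [0.9, -0.1], [0.8, 1.1], [-1.2, -1.8]]
(1, 0) [ 0.6114 -0.0907 -0.0255] 
(0, 1) [ 0.6123 -0.0888 -0.0209] 
window [0.6315 0.0097 0.12  ]
home_near [ 0.5253 -0.1479  0.055 ]
stop [ 0.7352 -0.1528  0.055 ]
grip [0.6315 0.0097 0.083 ]
rod near top edge, cutter mm [-131.2  -59.1   65. ]
rod near top edge, cutter mm [-131.2  -50.3   65. ]
rod near top edge, cutter mm [-131.2  -68.5   65. ]
lever [ 19.3 116.  100. ]
lever [ 18.4  54.5 100. ]
lever sc [ 32.1  65.7 100. ]
lever sc [ 12.7 113.5 100. ]
rod near sc z65 [-79.6 -57.3  65. ]
rod near sc z65 [-79.7 -29.9  65. ]
```

Request:
drive_tool:
  plan:
    - [0, 20, 35, 0, -0.063]
    - [0, 20, 35, 0, -0.063]
    - [0, 20, 35, 0, -0.063]
    - [0, 20, 35, 0, -0.062]
    - [0, 20, 35, 0, 0]
    - [0, 20, 35, 0, 0]
    - [0, 20, 35, 0, 0]
    - [0, 20, 35, 0, 0]
    - [0, 20, 35, 0, 0]
    - [0, 20, 35, 0, 0]
    - [0, 20, 35, 0, 0]
    - [0, 20, 35, 0, 0]
  force: 40

```text
t: 4.05
ee_pos: [0.3931, -0.2359, 0.2317]
orientation: [3.141, -0.037, 0.001]
wrist_force: [0.2, -0.3, -0.5]
opening: -0.002
```

Request:
drive_tool:
  plan:
    - [0, 17, 30, 0, 0]
    - [0, 17, 30, 0, 0]
    - [0, 16, 29, 0, 0]
    - [0, 0, 0, -35, 0]
    - [0, 0, 0, -35, 0]
    - [0, 0, 0, -35, 0]
    - [0, 0, 0, -35, 0]
    - [0, 0, 0, -20, 0]
    - [0, 0, 0, -10, 0]
    - [0, 0, 0, 0, 0]
    - [0, 0, 0, 0, 0]

```text
t: 4.97
ee_pos: [0.4429, -0.1487, 0.0618]
orientation: [3.141, -0.037, 0.001]
wrist_force: [0.1, -0.4, -0.7]
opening: -0.003
```

Check the fingers against the rod in a picture before pushing.

```bash
python3 - <<'E'
from h import *
f=viewer.grab_frame("top"); g=viewer.grab_frame("scene")
a=cv2.resize(f["image"][150:215,250:330],(400,325),interpolation=cv2.INTER_CUBIC)
b=cv2.resize(g["image"][165:230,180:260],(400,325),interpolation=cv2.INTER_CUBIC)
cv2.imwrite("pics/pre.png",np.hstack([a,b]))
for n in("top","scene"): print(n,[(np.round(x["uv"],1),round(x["conf"],2)) for x in place_of("rod_near_end",n)])
p=np.load("p.npy")
for c in (-131,-85): print([proj(v,R.from_euler("z",p[2]).apply([c/1e3,-.06,.065])+[p[0],p[1],0]).round(1) for v in(f,g)])
E
```

```text
top [(array([328.5, 231.2]), 0.66), (array([286.5, 187.9]), 0.55)]
scene [(array([204.8, 164.1]), 0.55), (array([224.8, 201.9]), 0.48)]
[array([[286.7, 186.9]]), array([[222. , 197.5]])]
[array([[286.6, 173.3]]), array([[215.6, 207.2]])]
```

View pics/pre.png

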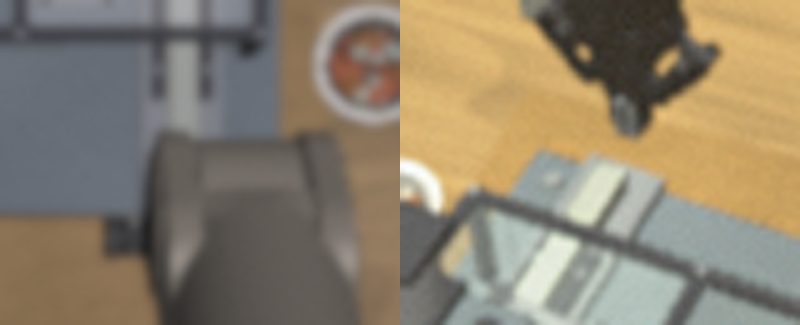

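Request:
drive_tool:
  plan:
    - [0, 0, 3, -10, 0]
    - [0, 8, 0, 0, 0]
    - [0, 8, -0.4, 0, 0]
    - [0, 4, 0, 0, 0]
    - [0, 4, -0.3, 0, 0]
    - [0, 4, 0, 0, 0]
    - [0, 4, -0.3, 0, 0]
    - [0, 4, 0, 0, 0]
    - [0, 4, -0.3, 0, 0]
    - [0, 4, 0, 0, 0]
    - [0, 4, -0.3, 0, 0]
    - [0, 0, 0, 0, 0]

```text
t: 6.17
ee_pos: [0.4917, -0.1471, 0.0514]
orientation: [-3.141, 0.036, -0.002]
wrist_force: [0.1, 0.0, -0.2]
opening: -0.002
```

Request:
drive_tool:
  plan:
    - [0, 3, 0, 0, 0]
    - [0, 3, -0.2, 0, 0]
    - [0, 3, 0, 0, 0]
    - [0, 3, -0.2, 0, 0]
    - [0, 2, 0, 0, 0]
    - [0, 2, -0.1, 0, 0]
    - [0, 2, 0, 0, 0]
    - [0, 1, 0, 0, 0]
    - [0, 0, 0, 0, 0]

```text
t: 6.92
ee_pos: [0.5099, -0.1477, 0.0513]
orientation: [3.141, -0.036, 0.001]
wrist_force: [-0.3, -0.7, -0.4]
opening: 0.003
```

```bash
python3 - <<'E'
from h import *
print(sensors.sense()["wrist_force"])
g=viewer.grab_frame("scene")
cv2.imwrite("pics/push.png",cv2.resize(g["image"][180:230,180:260],(800,500),interpolation=cv2.INTER_CUBIC))
print(sensors.sense()["wrist_force"])
E
```

```text
[-0.3185898  -0.69057196 -0.35366243]
[0.53129793 0.12485194 0.27106153]
```

View pics/push.png

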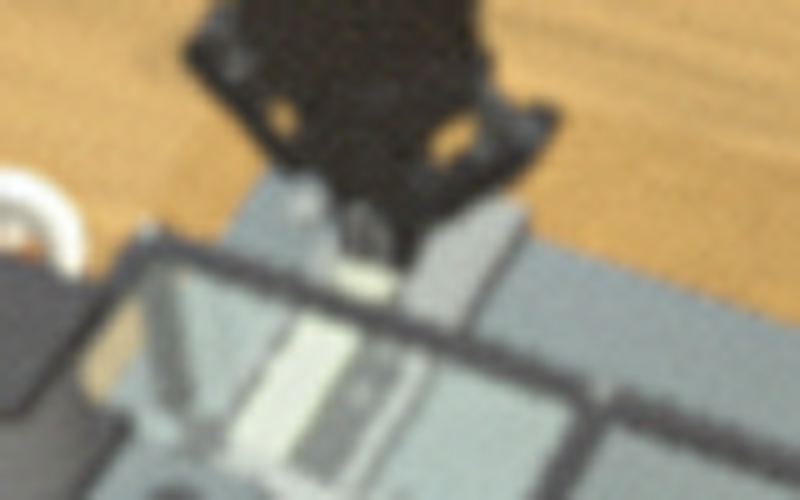

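The rod's near end (now near scene pixel 216,206) sits right against the fingertips, a few mm short of home (predicted 215.6,207.2). I'll push on slowly, watching the force.

Request:
drive_tool:
  plan:
    - [0, 1, 0, 0, 0]
    - [0, 1, 0, 0, 0]
    - [0, 1, -0.1, 0, 0]
    - [0, 1, 0, 0, 0]
    - [0, 0, 0, 0, 0]

```text
t: 7.38
ee_pos: [0.5137, -0.1478, 0.0513]
orientation: [-3.141, 0.036, -0.001]
wrist_force: [0.4, 1.2, 0.0]
opening: -0.002
```

Request:
drive_tool:
  plan:
    - [0, 1, 0, 0, 0]
    - [0, 1, 0, 0, 0]
    - [0, 1, -0.1, 0, 0]
    - [0, 0, 0, 0, 0]

```text
t: 7.72
ee_pos: [0.5155, -0.1478, 0.0511]
orientation: [-3.141, 0.037, 0.003]
wrist_force: [-4.7, 1.1, 3.1]
opening: 0.001
```

Request:
drive_tool:
  plan:
    - [0, 1, 0, 0, 0]
    - [0, 1, 0, 0, 0]
    - [0, 0, 0, 0, 0]
    - [0, 0, 0, 0, 0]

```text
t: 8.05
ee_pos: [0.5154, -0.1479, 0.0507]
orientation: [-3.141, 0.037, 0.009]
wrist_force: [-9.4, 0.3, 6.3]
opening: -0.002
```

Request:
drive_tool:
  plan:
    - [0, -10, 0, 0, 0]
    - [0, -25, 0, 0, 0]
    - [0, 0, 0, 40, 0]
    - [0, 0, 0, 40, 0]
    - [0, 0, 0, 40, 0]
    - [0, 5, 39, 0, 0]
    - [0, 5, 39, 0, 0]
    - [0, 5, 40, 0, 0]
    - [0, 5, 39, 0, 0]
    - [0, 35, 0, 0, 0]
    - [0, 35, 0, 0, 0]
    - [0, 0, 0, 0, 0]

```text
t: 9.05
ee_pos: [0.5798, 0.0104, 0.172]
orientation: [-3.14, 0.035, -0.012]
wrist_force: [0.1, 0.0, 0.5]
opening: 0.001
```

Request:
drive_tool:
  plan:
    - [0, 26, 0, 0, 0]
    - [0, 26, 0, 0, 0]
    - [0, 0, 0, -22, 0]
    - [0, 0, 0, 0, 0]
    - [0, 0, 0, 0, 0]

```text
t: 9.47
ee_pos: [0.6245, 0.009, 0.1482]
orientation: [-3.141, 0.036, 0.003]
wrist_force: [-0.3, 0.5, 0.6]
opening: -0.0
```

```bash
python3 - <<'E'
from h import *
s=sensors.sense(); print(s["ee_pos"],s["orientation"])
p=np.load("p.npy")
def W(P): return R.from_euler("z",p[2]).apply(np.array(P)/1e3)+[p[0],p[1],0]
ims=[]
for n,o in(("top",(205,90)),("scene",(190,190))):
    f=viewer.grab_frame(n); im=cv2.resize(f["image"][o[1]:o[1]+100,o[0]:o[0]+80],None,fx=5,fy=5,interpolation=cv2.INTER_CUBIC)
    q=lambda P:tuple(int(v) for v in ((proj(f,P)[0]-o+.5)*5-.5).round())
    for a in[(-30,55,120),(-30,145,120),(65,145,120),(65,55,120)]: cv2.circle(im,q(W(a)),3,(0,0,255),-1)
    cv2.circle(im,q(s["ee_pos"]),3,(0,255,0),-1); cv2.circle(im,q(W((17.5,98,105))),3,(255,0,255),-1)
    ims.append(im)
    print(n,[(np.round(x["uv"],1),round(x["conf"],2)) for x in place_of("rod_near_end",n)],proj(f,W((-85,-60,55))).round(1))
cv2.imwrite("pics/win.png",np.hstack(ims))
E
```

```text
[0.62452746 0.0090168  0.14821534] [-3.14131887  0.03641383  0.0034489 ]
top [(array([326.1, 235.3]), 0.97), (array([283.3, 175.9]), 0.43), (array([209.2, 154.8]), 0.31)] [[286.4 173.6]]
scene [(array([209.6, 163.7]), 0.7), (array([143.3, 192.5]), 0.34), (array([219.8, 247.3]), 0.29)] [[215.8 209.1]]
```

View pics/win.png

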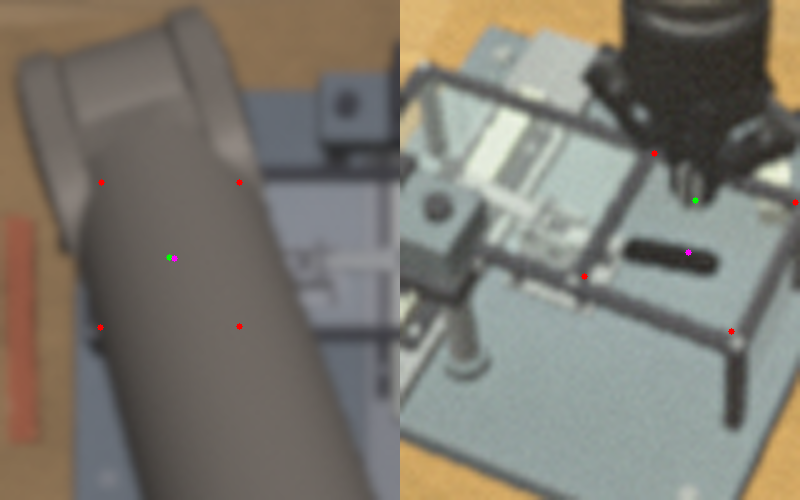

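Request:
drive_tool:
  plan:
    - [0, 7, 0.5, 0, 0]
    - [0, 0, 0, 0, 0]
    - [0, 0, 0, -15, 0]
    - [0, 0, 0, -10, 0]
    - [0, 0, 0, -5, 0]
    - [0, 0, 0, -4, 0]
    - [0, 0, 0, -4, 0]
    - [0, 0, 0, -4, 0]
    - [0, 0, 0, -4, 0]
    - [0, 0, 0, 0, 0]

```text
t: 10.5
ee_pos: [0.6327, 0.01, 0.1031]
orientation: [-3.141, 0.036, -0.001]
wrist_force: [0.5, 0.5, 0.7]
opening: 0.004
```

Request:
drive_tool:
  plan:
    - [0, 0, 0, -3, 0]
    - [0, 0, 0, -3, 0]
    - [0, 0, 0, -3, 0]
    - [0, 0, 0, -3, 0]
    - [0, 0, 0, -2, 0]
    - [0, 0, 0, 0, 0]

```text
t: 11.0
ee_pos: [0.6323, 0.0096, 0.0888]
orientation: [3.141, -0.036, -0.001]
wrist_force: [-0.1, 0.3, 1.8]
opening: -0.0
```

Request:
drive_tool:
  plan:
    - [0, 0, 0, -2, 0]
    - [0, 0, 0, -2, 0]
    - [0, 0, 0, -1, 0]
    - [0, 0, 0, -1, 0]
    - [0, 0, 0, 0, 0]

```text
t: 11.42
ee_pos: [0.6324, 0.01, 0.0833]
orientation: [-3.141, 0.036, -0.0]
wrist_force: [-0.3, 2.4, 2.9]
opening: 0.006
```

Request:
drive_tool:
  plan:
    - [0, 0, 0, -1, 0]
    - [0, 0, 0, -1, 0]
    - [0, 0, 0, -1, 0]
    - [0, 0, 0, -1, 0]
    - [0, 0, 0, 0, 0]
    - [0, 0, 0, 0, 0]

```text
t: 11.92
ee_pos: [0.6327, 0.01, 0.0823]
orientation: [3.141, -0.036, 0.002]
wrist_force: [-7.2, 1.7, 25.2]
opening: 0.006
```

The lever is firmly on its stop (25 N at z = 82.3 mm). Now straight up and away.

Request:
drive_tool:
  plan:
    - [0, 0, 0, 8, 0]
    - [0, 0, 0, 20, 0]
    - [0, 0, 0, 35, 0]
    - [0, 0, 0, 40, 0]
    - [0, 0, 0, 40, 0]
    - [0, -38, 0, 0, 0]
    - [0, -38, 0, 0, 0]
    - [0, -38, 0, 0, 0]
    - [0, -38, 10, 0, 0]
    - [0, 0, 40, 0, 0]
    - [0, 0, 40, 0, 0]
    - [0, 0, 0, 0, 0]

```text
t: 12.92
ee_pos: [0.4792, 0.1065, 0.2227]
orientation: [-3.139, 0.024, -0.002]
wrist_force: [0.4, 0.1, 0.0]
opening: 0.005
```

```bash
python3 - <<'E'
from h import *
s=sensors.sense(); print(s["ee_pos"],s["wrist_force"])
ims=[]
p=np.load("p.npy")
def W(P): return R.from_euler("z",p[2]).apply(np.array(P)/1e3)+[p[0],p[1],0]
for n,o in(("top",(225,90)),("scene",(150,190))):
    f=viewer.grab_frame(n); ims.append(cv2.resize(f["image"][o[1]:o[1]+100,o[0]:o[0]+100],(400,400),interpolation=cv2.INTER_CUBIC))
    print(n,"home rod top edge px",((proj(f,W((-85,-60,65)))-o)*4).round(),"grip down/up px",[((proj(f,W(P))-o)*4).round().tolist() for P in((17.5,121,75),(17.5,116,104))])
    for l in("rod","offcut","rod_near_end","lever_grip"): print(l,[(np.round(x["uv"],1),round(x["conf"],2)) for x in place_of(l,n)])
cv2.imwrite("pics/end.png",np.hstack(ims))
E
```

```text
[0.47919146 0.10654485 0.22273841] [0.37164617 0.06420945 0.02954199]
top home rod top edge px [[246. 333.]] grip down/up px [[[32.0, 211.0]], [[36.0, 205.0]]]
rod [(array([337.8, 274.5]), 0.77)]
offcut [(array([237. , 173.8]), 0.61), (array([269.2, 153. ]), 0.25)]
rod_near_end [(array([328.8, 233.5]), 0.98), (array([286.3, 173.4]), 0.48)]
lever_grip [(array([238.1, 139.8]), 0.46)]
scene home rod top edge px [[263.  69.]] grip down/up px [[[418.0, 234.0]], [[412.0, 209.0]]]
rod [(array([218.7, 145.6]), 0.89)]
offcut [(array([263.2, 232.9]), 0.56)]
rod_near_end []
lever_grip [(array([247.5, 244.8]), 0.7)]
```

View pics/end.png

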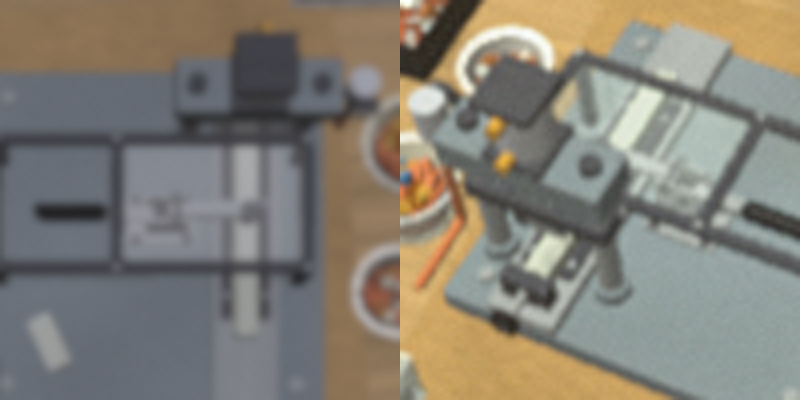

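```bash
python3 - <<'E'
from h import *
g=np.mean([viewer.grab_frame("scene")["image"].astype(float) for _ in range(8)],0)
f=viewer.grab_frame("scene")
cv2.imwrite("pics/stop.png",cv2.resize(np.clip(g[240:275,165:215],0,255).astype(np.uint8),(800,560),interpolation=cv2.INTER_CUBIC))
p=np.load("p.npy")
def W(P): return R.from_euler("z",p[2]).apply(np.array(P)/1e3)+[p[0],p[1],0]
for P in[(125,-60,65),(120,-60,65),(125,-60,71),(110,-60,65)]: print(P,((proj(f,W(P))-[165,240])*16).round())
t=np.mean([viewer.grab_frame("top")["image"].astype(float) for _ in range(6)],(0,3)); print(t[166:182,285:288].mean(1).round())
E
```

```text
(125, -60, 65) [[280. 287.]]
(120, -60, 65) [[294. 265.]]
(125, -60, 71) [[275. 269.]]
(110, -60, 65) [[322. 222.]]
[151. 151. 151. 151. 151. 150. 147. 136. 124. 126. 130. 130. 131. 131.
 131. 131.]
```

View pics/stop.png

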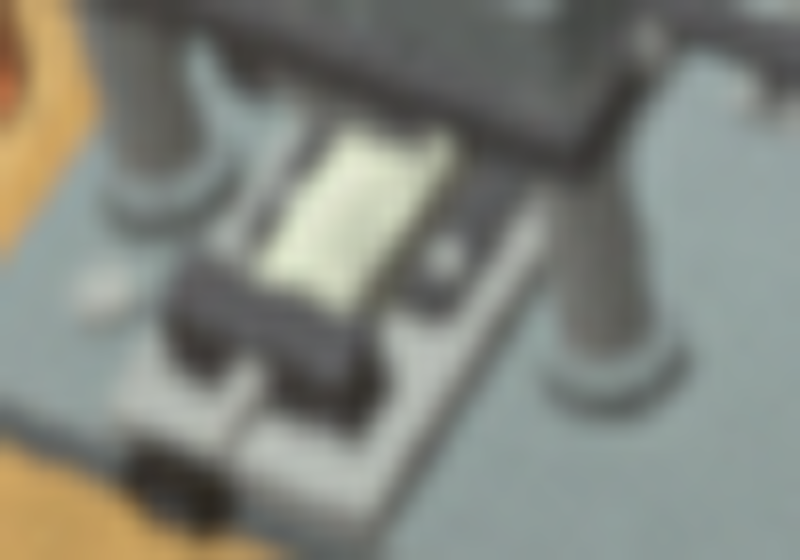

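The rod's far end meets the dark stop with no gap (crop 305,295). Its near end is at top-view row 173.1, against 173.3 predicted for home. The lever is down, so I'm handing in.

```bash
python3 -c "
from bench import workorder,sensors
print(workorder.finish_job(), sensors.sense()['t'])"
```

```text
the job is handed in; nothing more can be done
the job is handed in; nothing more can be done
```

I pushed the rod about 46 mm along its channel with the closed fingertips until it met the end stop. I then reached through the window, pressed the lever onto its stop, and took the hand straight out. The job is handed in, with the clock at roughly 15 s of the 45 s allowed.

**Rod:** the push stalled at the stop, with the force reaching about 9 N and no further movement. Afterwards the camera showed no gap at the stop. The rod's near end was at row 173.1 in the top view, against 173.3 predicted for home.

**Lever:** it stopped hard at z = 82.3 mm with about 25 N, against 83 mm when fully down. In the last pictures it had stayed down after the hand left. I could not measure the foot's force on the rod directly.

**Guard and other things:** I felt no contact force before reaching the lever. The wrist force read about zero once the hand was clear. The offcut is at about the same spot in the pictures, within the network's few pixels of scatter. I did not measure the other things again, but the hand did not go near them.

**Disagreements:** my cutter pose left errors of up to 2.3 pixels at some base corners in the scene view. The networks also kept reporting the larger look-alike rod on the table with more confidence than the real one. I left that one alone and used the one in the channel.

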